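# Lay out the belt pulleys by size along the rail

### The job

Line the four loose toothed belt pulleys up by size on the rail, ready for fitting to the lift door drive: stand one on the middle of each round rubber pad, the largest on the pad next to the gear motor, then each smaller one in turn, so that the smallest is on the pad farthest from the motor. Leave them standing flat with their hubs up, released and at rest.

Things in the scene. Friction and masses are not known exactly. Their poses are not given: they have to be found in the camera images.
- pulley_26_center (a point): the smallest of four toothed belt pulleys, dark metal with bright teeth and a bright hub on top; 26 mm outside diameter (both flanges), 38 mm high in all: the flanged toothed part is the lower 30 mm, above it the narrower hub, 8 mm high. It stands loose on the table, hub up. The point is its centre, on its axis, half-way up (19 mm above its underside); z points up its axis.
- pulley_37_center (a point): the second smallest of four toothed belt pulleys, dark metal with bright teeth and a bright hub on top; 37 mm outside diameter (both flanges), 38 mm high in all: the flanged toothed part is the lower 30 mm, above it the narrower hub, 8 mm high. It stands loose on the table, hub up. The point is its centre, on its axis, half-way up (19 mm above its underside); z points up its axis.
- pulley_48_center (a point): the second largest of four toothed belt pulleys, dark metal with bright teeth and a bright hub on top; 48 mm outside diameter (both flanges), 38 mm high in all: the flanged toothed part is the lower 30 mm, above it the narrower hub, 8 mm high. It stands loose on the table, hub up. The point is its centre, on its axis, half-way up (19 mm above its underside); z points up its axis.
- pulley_60_center (a point): the largest of four toothed belt pulleys, dark metal with bright teeth and a bright hub on top; 60 mm outside diameter (both flanges), 38 mm high in all: the flanged toothed part is the lower 30 mm, above it the narrower hub, 8 mm high. It stands loose on the table, hub up. The point is its centre, on its axis, half-way up (19 mm above its underside); z points up its axis.
- pad_a: one end pad of the row of four alike round black rubber pads fixed on the galvanised rail (order along the rail: a, b, c, d); 62 mm diameter, 4 mm thick, bright dot at its middle. Origin: centre of its underside, on the rail's top, 15 mm above the table and 90 mm wide. The row runs along its y axis. Pad centres are 86 to 111 mm apart, each within 6 mm of the rail's middle line.
- pad_b: an inner pad (next to pad_a) of the row of four alike round black rubber pads fixed on the galvanised rail (order along the rail: a, b, c, d); 62 mm diameter, 4 mm thick, bright dot at its middle. Origin: centre of its underside, on the rail's top, 15 mm above the table and 90 mm wide. The row runs along its y axis. Pad centres are 86 to 111 mm apart, each within 6 mm of the rail's middle line.
- pad_c: an inner pad (next to pad_d) of the row of four alike round black rubber pads fixed on the galvanised rail (order along the rail: a, b, c, d); 62 mm diameter, 4 mm thick, bright dot at its middle. Origin: centre of its underside, on the rail's top, 15 mm above the table and 90 mm wide. The row runs along its y axis. Pad centres are 86 to 111 mm apart, each within 6 mm of the rail's middle line.
- pad_d: the other end pad of the row of four alike round black rubber pads fixed on the galvanised rail (order along the rail: a, b, c, d); 62 mm diameter, 4 mm thick, bright dot at its middle. Origin: centre of its underside, on the rail's top, 15 mm above the table and 90 mm wide. The row runs along its y axis. Pad centres are 86 to 111 mm apart, each within 6 mm of the rail's middle line.
- gear_motor: the gear motor fixed at one end of the rail, at either end (a low blue box stands at the other): 90 mm square steel foot, aluminium gearbox and an upright aluminium motor cylinder with black cap, 180 mm high in all. Origin at the centre of its underside, on the rail; it is about 143 mm from the nearest pad's centre.

How it is judged (in metres and radians):
At the end, for the whole second after the job is handed in: Counting pads away from the gear motor, the 60, 48, 37 and 26 mm pulleys stand in this order, one on each pad, each axis within 13 mm of the pad's centre, resting on the pad (height within 5 mm), hub up and upright within 0.12 rad, still and released (angle between each of pulley_26_center, pulley_37_center, pulley_48_center, pulley_60_center's own z axis and vertical below 0.12 rad and linear speed of each of pulley_26, pulley_37, pulley_48, pulley_60 below 0.02 m/s and contact force between each of pulley_26, pulley_37, pulley_48, pulley_60 and the fingers below 0.05 N and ((horizontal distance between gear_motor and pad_a below 0.2 m and horizontal distance between gear_motor and pad_d above 0.3 m and horizontal distance between pulley_60_center and pad_a below 0.013 m and z of pulley_60_center in the frame of pad_a between 0.018 and 0.028 m and horizontal distance between pulley_48_center and pad_b below 0.013 m and z of pulley_48_center in the frame of pad_b between 0.018 and 0.028 m and horizontal distance between pulley_37_center and pad_c below 0.013 m and z of pulley_37_center in the frame of pad_c between 0.018 and 0.028 m and horizontal distance between pulley_26_center and pad_d below 0.013 m and z of pulley_26_center in the frame of pad_d between 0.018 and 0.028 m) or (horizontal distance between gear_motor and pad_d below 0.2 m and horizontal distance between gear_motor and pad_a above 0.3 m and horizontal distance between pulley_60_center and pad_d below 0.013 m and z of pulley_60_center in the frame of pad_d between 0.018 and 0.028 m and horizontal distance between pulley_48_center and pad_c below 0.013 m and z of pulley_48_center in the frame of pad_c between 0.018 and 0.028 m and horizontal distance between pulley_37_center and pad_b below 0.013 m and z of pulley_37_center in the frame of pad_b between 0.018 and 0.028 m and horizontal distance between pulley_26_center and pad_a below 0.013 m and z of pulley_26_center in the frame of pad_a between 0.018 and 0.028 m))); the robot touches nothing.
It also fails if it takes over 90 s, if anything falls off the work surface, if the arm or the gripper's body presses on something with over 40 N, if the wrist force passes 120 N, or if a joint passes its speed limit or range.

### The arm

A 7-joint arm with a two-finger parallel gripper is mounted at the origin on the work surface. World frame = base frame: x ahead of the robot, y to its left, z up, the work surface at z = 0. Lengths are in mm, angles in rad, forces in N, time in s.
With the tool pointing down it reaches from about 400 to 850 mm from the base axis. Payload 10.4 kg.
Tool frame: the origin (TCP) lies on the front face of the gripper's body, between the roots of the fingers; the fingertips stand tip_reach ahead of it and the grasp point (between the pads) lies 51 mm ahead of it (tip_reach is the distance from the TCP to the fingertips, in mm); z points along the fingers, y is the line along which they close (so a half turn about z gives the same grasp; the last joint's range is limited). The gripper opens to 87 mm and grips with 3 to 60 N. Pads are 19 mm wide; open, the fingers measure 117 mm over their backs; the gripper's body (75 mm by 190 mm) begins 51 mm behind the grasp point.
Start: joints at [-1.161, 0.332, -0.065, 1.46, 0.022, 1.35, -0.088], TCP at [262.123, 567.394, 292.276] pointing down, gripper open.
Joint ranges: [-2.6, 2.6], [-0.5, 2.12], [-1.47, 1.34], [0.16, 2.42], [-1.27, 4.41], [0.06, 2.06], [-2.6, 2.6]. Speed limits (rad/s): [2.22, 2.22, 2.79, 2.79, 3.14, 3.14, 3.14].

### API

Orientations are given as a rotation vector (axis times angle).
In Python, from rig import get_obs, grab_frame, camera_params, close_job, find_in, pinpoint, tip_reach gives the robot as it stands.
- The arm moves only by the shell command python3 -m handwheel 'ROWS'. ROWS is JSON, a list of rows, each an object of numbers: "fingers": the closure, from -1 (fully open) to 1 (shut), so that 0 is half open; "x", "y", "z": the shift along the tool's x, y, z in mm; "rx", "ry", "rz": the turn, a rotation vector about the tool's x, y, z in degrees. A call has 1 to 8 rows; each row is the pose to reach, as a shift and turn from the pose commanded when the call began, along the tool's axes at that moment; what a row does not reach only later rows make up. A row lasts 1/8 s, in which the tool goes at most 62.5 mm and 10.7 degrees, less where a joint would pass 70% of its speed; a pose out of reach is approached as far as the arm can. A call with a gripper value outside its range is refused whole. The fingers move at their own pace and stop on an object; the grip force is fixed at half the most. Time passes only in rows, so rows that repeat a pose let the fingers close. It gives the time, the measured TCP pose, the force and the opening at its end, in the units of the state.
- get_obs(): the state, without advancing time (a new reading comes with each control period).
- grab_frame(name): name is "side" or "top"; returns the picture (400x640x3 uint8, red, green, blue); there is no depth.
- camera_params(name): a dict with "vfov" (degrees; the focal length in pixels is half the picture's height over the tangent of half this angle, whatever the lens; pixels are square), "cx", "cy" (the principal point, pixels), "k1" (the pictures are not rectified: a ray, as slopes to the right and down, at radius r is drawn at 1 + k1 r^2 times it, then the intrinsics apply), "R" (3x3) and "t" (3): a world point X has camera coordinates R X + t. Camera axes: x right, y down, z forward; pixel columns grow to the right and rows downward; lengths in mm; the calibration is good to about 2 mm. A picture is of the moment at which its call begins. camera_params takes no time and is no camera call.
- close_job(): hands the job in, once; it reports no verdict.
Trained networks look in the newest picture that a camera, given by its name, has taken for a name from the list of things; names that differ only in an ending like _2 or _b are one class to them, and where a whole thing is asked for, a point or a joint stands for the part that bears it (a point fixed in the world has none). Each returns a list of dicts, best first, with "confidence" (0 to 1); they miss things now and then, are a little off and sometimes report something else, mostly with a low value. They report only what shows in the picture. A call takes as long as a camera call.
- find_in(query, camera): "bbox" ([left, top, width, height] in pixels, round what is visible of it).
- pinpoint(query, camera): "xy" ([column, row] in pixels: a listed point, or the origin of a listed thing).
The state is a dict: "time": time; "qpos": joint angles; "joint_velocities": joint speeds; "tau": joint torques, N m; "ee_pos": TCP position; "orientation": TCP orientation; "force": force on the tool from outside, world axes, zero at the start; "ft_torque": the same for the moment, N m; "opening": finger opening in mm.
Only numpy, scipy, OpenCV 4.12 (cv2) and the standard library are available. Lean on these libraries where they do the work, as an engineer would, in place of code of your own. Each camera call takes 0.05 s, during which the arm holds its last target. There are 200 camera calls.

## Working session

There is one attempt and no reset: what is moved stays moved. The work goes in short steps, Python scripts to look and compute and a shell command to move; the robot and the scene stay as the last step left them, time stands still between calls to the robot, and variables do not carry over. Pictures are saved under pics/ and viewed, on a budget of 14 in all, crops included, one or two more only if the job needs it, and the job is handed in when it is done.

```bash
ls; mkdir -p pics; cat > h.py <<'E'
import numpy as np,cv2
from rig import *
from scipy.spatial.transform import Rotation as Ro
def ray(cam,uv):
    p=camera_params(cam);f=200/np.tan(np.radians(p['vfov'])/2)
    K=np.array([[f,0,p['cx']],[0,f,p['cy']],[0,0,1.]])
    d=np.array([(uv[0]-p['cx'])/f,(uv[1]-p['cy'])/f]);s=d.copy()
    for _ in range(30): s=d/(1+p['k1']*(s@s))
    R=np.array(p['R']);t=np.array(p['t'])
    return -R.T@t,R.T@np.array([*s,1])
def onz(cam,uv,z):
    o,d=ray(cam,uv);return o+d*(z-o[2])/d[2]
def proj(cam,X):
    p=camera_params(cam);f=200/np.tan(np.radians(p['vfov'])/2)
    c=np.array(p['R'])@X+np.array(p['t']);s=c[:2]/c[2];s=s*(1+p['k1']*(s@s))
    return s*f+[p['cx'],p['cy']]
def tool(dw):
    return Ro.from_rotvec(get_obs()['orientation']).inv().apply(dw)
E
python3 - <<'E'
from h import *
o=get_obs();print({k:np.round(o[k],3) for k in('time','ee_pos','orientation','force','opening')},tip_reach() if callable(tip_reach) else tip_reach)
print(Ro.from_rotvec(o['orientation']).as_matrix().round(2))
for c in('top','side'):
    im=grab_frame(c);cv2.imwrite(f'pics/{c}0.png',im[:,:,::-1])
    print(c,ray(c,(320,200)))
    for q in('pulley_26_center','pulley_37_center','pulley_48_center','pulley_60_center','pad_a','gear_motor'):
        z=15 if q[:2] in('pa','ge') else 19
        print(q,[(np.round(r['confidence'],2),np.round(r['xy']),onz(c,r['xy'],z)[:2].round()) for r in pinpoint(q,c)])
E
```

```text
pics
{'time': np.float64(0.0), 'ee_pos': array([262.03 , 567.118, 291.456]), 'orientation': array([-6.740e-01, -3.068e+00,  2.000e-03]), 'force': array([-0.099, -0.715, -0.279]), 'opening': np.float64(87.241)} 69.7
[[-0.91  0.42 -0.  ]
 [ 0.42  0.91 -0.  ]
 [-0.   -0.   -1.  ]]
top (array([ 380.18865904,    4.12689869, 1120.95360996]), array([ 0.16021791, -0.0047358 , -0.9871052 ]))
pulley_26_center [(np.float64(0.54), array([277., 249.]), array([452.,  93.]))]
pulley_37_center [(np.float64(0.63), array([453., 262.]), array([ 421., -289.]))]
pulley_48_center [(np.float64(0.96), array([358., 262.]), array([423., -82.]))]
pulley_60_center []
pad_a [(np.float64(0.78), array([253., 161.]), array([649., 148.])), (np.float64(0.74), array([388., 161.]), array([ 647., -153.])), (np.float64(0.72), array([299., 160.]), array([650.,  46.])), (np.float64(0.65), array([345., 164.]), array([640., -58.]))]
gear_motor [(np.float64(0.64), array([193., 163.]), array([647., 283.]))]
side (array([ 188.07419185, -791.93818385,  729.03497417]), array([ 0.30880491,  0.72639509, -0.61400167]))
pulley_26_center [(np.float64(0.65), array([274., 200.]), array([451.,  92.]))]
pulley_37_center [(np.float64(0.58), array([329., 330.]), array([ 414., -286.])), (np.float64(0.5), array([407., 243.]), array([ 648., -155.]))]
pulley_48_center [(np.float64(0.76), array([285., 255.]), array([411., -85.]))]
pulley_60_center [(np.float64(0.74), array([231., 152.]), array([419., 327.])), (np.float64(0.7), array([364., 192.]), array([648.,  33.]))]
pad_a [(np.float64(0.66), array([362., 191.]), array([648.,  43.])), (np.float64(0.66), array([404., 247.]), array([ 639., -159.])), (np.float64(0.55), array([338., 170.]), array([634., 142.])), (np.float64(0.55), array([379., 214.]), array([644., -47.]))]
gear_motor [(np.float64(0.74), array([319., 141.]), array([646., 286.])), (np.float64(0.55), array([234., 152.]), array([428., 332.]))]
```

```bash
python3 - <<'E'
import cv2
a=cv2.imread('pics/top0.png');cv2.imwrite('pics/t0c.png',cv2.resize(a[120:310,140:500],None,fx=2.2,fy=2.2,interpolation=2))
E
```

```text
(no output)
```

View pics/t0c.png

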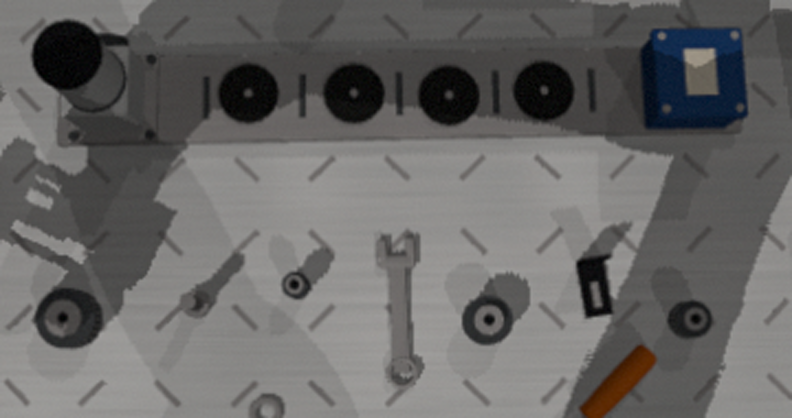

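View pics/side0.png

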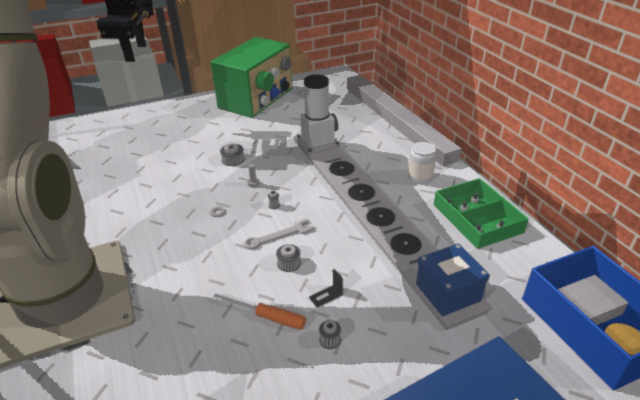

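The motor is at the left end (+y), so the 60 mm pulley goes on the leftmost pad. A tall object stands near the 60 and 26 mm pulleys, so I'll check it.

```bash
python3 - <<'E'
from h import *
a=cv2.imread('pics/side0.png');b=cv2.imread('pics/top0.png')
A=cv2.resize(a[110:230,200:310],None,fx=4.5,fy=4.5,interpolation=2)
B=cv2.resize(b[210:300,155:295],None,fx=4,fy=4,interpolation=2)
C=np.zeros((max(A.shape[0],B.shape[0]),A.shape[1]+B.shape[1],3),np.uint8);C[:A.shape[0],:A.shape[1]]=A;C[:B.shape[0],A.shape[1]:]=B
C=cv2.resize(C,None,fx=.75,fy=.75,interpolation=cv2.INTER_AREA);print(C.shape)
cv2.imwrite('pics/z.png',C)
for n,c in dict(p60=(62,317),p26=(294,284),p48=(489,319),p37=(695,319)).items(): print(n,onz('top',np.array(c)/2.2+[140,120],38)[:2].round(1))
for c in((249,93),(354,93),(449,95),(544,90)): print(onz('top',np.array(c)/2.2+[140,120],19)[:2].round(1))
E
```

```text
(405, 791, 3)
p60 [419.3 324.1]
p26 [451.1  98.1]
p48 [416.2 -89.4]
p37 [ 413.6 -289.8]
[645.  146.8]
[644.1  40.6]
[641.4 -55.2]
[ 646.2 -151.5]
```

View pics/z.png

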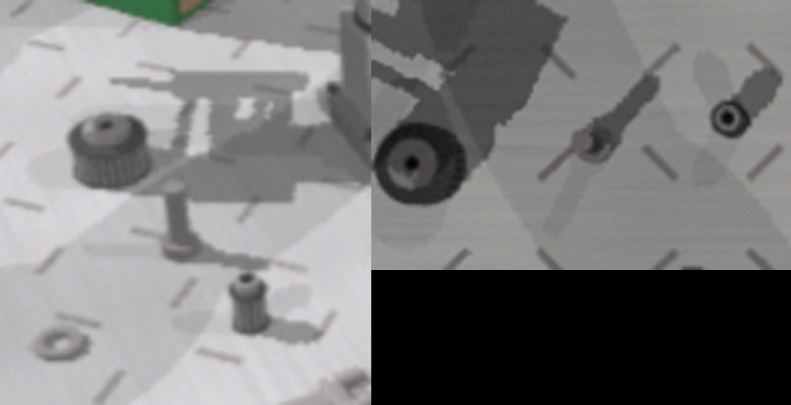

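Picture 3 shows a standing bolt near (435,197), head down, roughly 70 mm tall. I'll keep the closing axis along world x and carry everything high. First, the 60 mm pulley.

```bash
cat >> h.py <<'E'
def plan(x,y,z):
    "shift (tool axes) and turn (deg) to TCP x,y,z, pointing down with tool y along world +x"
    o=get_obs();R=Ro.from_rotvec(o['orientation']);T=Ro.from_matrix(np.array([[0,1,0],[1,0,0],[0,0,-1.]]))
    print('t',round(o['time'],2),'xyz',R.inv().apply(np.array([x,y,z])-o['ee_pos']).round(1),'rot',np.degrees((R.inv()*T).as_rotvec()).round(1))
E
python3 -c "
from h import *
plan(419,324,180)"
```

```text
t 0.7 xyz [-244.5 -155.2  112.3] rot [ 0.  -0.  65.2]
```

```bash
python3 -m handwheel '[{"x":-244.5,"y":-155,"z":112,"rz":65.2,"fingers":-1},{"x":-244.5,"y":-155,"z":112,"rz":65.2,"fingers":-1},{"x":-244.5,"y":-155,"z":112,"rz":65.2,"fingers":-1},{"x":-244.5,"y":-155,"z":112,"rz":65.2,"fingers":-1},{"x":-244.5,"y":-155,"z":112,"rz":65.2,"fingers":-1},{"x":-244.5,"y":-155,"z":112,"rz":65.2,"fingers":-1},{"x":-244.5,"y":-155,"z":112,"rz":65.2,"fingers":-1},{"x":-244.5,"y":-155,"z":112,"rz":65.2,"fingers":-1}]'
python3 - <<'E'
from h import *
plan(419,324,74)
for c in('side','top'):
    im=grab_frame(c)[:,:,::-1].copy()
    u=proj(c,np.array([419,324,38.])).astype(int);print(u)
    im=im[max(0,u[1]-50):u[1]+50,max(0,u[0]-65):u[0]+65]
    cv2.imwrite(f'pics/{c}1.png',cv2.resize(im,None,fx=3,fy=3,interpolation=2))
a,b=[cv2.imread(f'pics/{c}1.png') for c in('side','top')]
cv2.imwrite('pics/v1.png',np.hstack([a,b]))
E
```

```text
t 0.7 xyz [-244.5 -155.2  218.3] rot [ 0.  -0.  65.2]
[230 146]
[168 264]schema error: expected keys fingers, x, y, z, rx, ry, rz
```

View pics/v1.png

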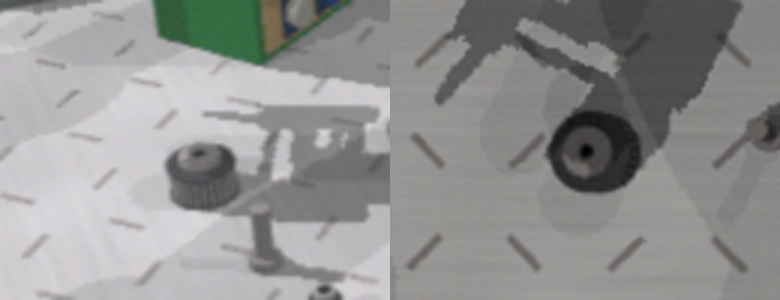

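All keys are required. The side view has the hub at (232,146) against the predicted (230,146), so the estimate is good.

```bash
python3 -m handwheel '[{"x":-244.5,"y":-155,"z":112,"rx":0,"ry":0,"rz":65.2,"fingers":-1},{"x":-244.5,"y":-155,"z":112,"rx":0,"ry":0,"rz":65.2,"fingers":-1},{"x":-244.5,"y":-155,"z":112,"rx":0,"ry":0,"rz":65.2,"fingers":-1},{"x":-244.5,"y":-155,"z":112,"rx":0,"ry":0,"rz":65.2,"fingers":-1},{"x":-244.5,"y":-155,"z":112,"rx":0,"ry":0,"rz":65.2,"fingers":-1},{"x":-244.5,"y":-155,"z":112,"rx":0,"ry":0,"rz":65.2,"fingers":-1},{"x":-244.5,"y":-155,"z":112,"rx":0,"ry":0,"rz":65.2,"fingers":-1},{"x":-244.5,"y":-155,"z":112,"rx":0,"ry":0,"rz":65.2,"fingers":-1}]'
python3 -c "
from h import *
plan(419,324,74)"
```

```text
time: 1.8
ee_pos: [418.7, 325.1, 180.6]
orientation: [-2.215, -2.227, -0.001]
force: [-0.3, 1.4, 0.9]
opening: 87.0
t 1.8 xyz [ -1.2   0.3 106.6] rot [ 0.  -0.   0.3]
```

```bash
python3 -m handwheel '[{"x":-1,"y":0,"z":40,"rx":0,"ry":0,"rz":0,"fingers":-1},{"x":-1,"y":0,"z":80,"rx":0,"ry":0,"rz":0,"fingers":-1},{"x":-1,"y":0,"z":106,"rx":0,"ry":0,"rz":0,"fingers":-1},{"x":-1,"y":0,"z":106,"rx":0,"ry":0,"rz":0,"fingers":-1},{"x":-1,"y":0,"z":106,"rx":0,"ry":0,"rz":0,"fingers":1},{"x":-1,"y":0,"z":106,"rx":0,"ry":0,"rz":0,"fingers":1},{"x":-1,"y":0,"z":106,"rx":0,"ry":0,"rz":0,"fingers":1},{"x":-1,"y":0,"z":106,"rx":0,"ry":0,"rz":0,"fingers":1}]'
```

```text
time: 2.8
ee_pos: [419.2, 323.4, 74.8]
orientation: [-2.221, -2.222, -0.001]
force: [-1.5, -0.6, 3.9]
opening: 59.6
```

```bash
python3 -m handwheel '[{"x":0,"y":0,"z":-50,"rx":0,"ry":0,"rz":0,"fingers":1},{"x":0,"y":0,"z":-110,"rx":0,"ry":0,"rz":0,"fingers":1},{"x":-45,"y":0,"z":-150,"rx":0,"ry":0,"rz":0,"fingers":1},{"x":-95,"y":35,"z":-150,"rx":0,"ry":0,"rz":0,"fingers":1},{"x":-140,"y":75,"z":-150,"rx":0,"ry":0,"rz":0,"fingers":1},{"x":-177,"y":125,"z":-150,"rx":0,"ry":0,"rz":0,"fingers":1},{"x":-177,"y":180,"z":-140,"rx":0,"ry":0,"rz":0,"fingers":1},{"x":-177,"y":226,"z":-100,"rx":0,"ry":0,"rz":0,"fingers":1}]'
python3 - <<'E'
from h import *
plan(645,147,94.5)
im=grab_frame('side')[:,:,::-1]
cv2.imwrite('pics/s2.png',cv2.resize(im[90:290,220:480],None,fx=3,fy=3,interpolation=2))
for q in['pulley_60_center','pad_a']:print(q,[(round(r['confidence'],2),np.round(r['xy'],1)) for r in pinpoint(q,'side')])
E
```

```text
time: 3.8
ee_pos: [648.2, 145.9, 175.7]
orientation: [2.22, 2.22, 0.007]
force: [1.5, 0.9, -2.6]
opening: 59.5
t 3.8 xyz [ 0.9 -3.5 81.2] rot [ 0.3 -0.1 -0. ]
pulley_60_center []
pad_a [(0.83, array([379.3, 218.7])), (0.82, array([363.8, 193. ])), (0.66, array([403.6, 246.9])), (0.51, array([339.5, 170.3]))]
```

View pics/s2.png

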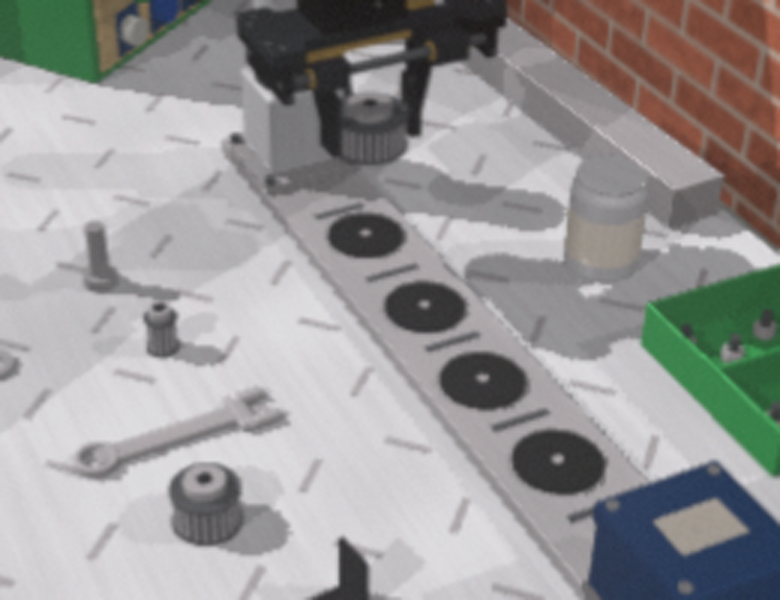

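The pulley is held above pad 1. The dots are visible in the side crop at (365,233), (424,304), (483,378) and (557,459), so I can cross-check the pads and hubs.

```bash
python3 - <<'E'
from h import *
for c in((365,233),(424,304),(483,378),(557,459)): print(onz('side',np.array(c)/3+[220,90],19)[:2].round(1))
for c in((158,308),(204,478)): print(onz('side',np.array(c)/3+[220,90],38)[:2].round(1))
E
python3 -m handwheel '[{"x":1,"y":-3,"z":40,"rx":0,"ry":0,"rz":0,"fingers":1},{"x":1,"y":-3,"z":72,"rx":0,"ry":0,"rz":0,"fingers":1},{"x":1,"y":-3,"z":78,"rx":0,"ry":0,"rz":0,"fingers":1},{"x":1,"y":-3,"z":78,"rx":0,"ry":0,"rz":0,"fingers":1},{"x":1,"y":-3,"z":78,"rx":0,"ry":0,"rz":0,"fingers":1}]'
```

```text
[645.2 143.7]
[644.4  37.7]
[641.9 -58.9]
[ 645.3 -154.7]
[450.3  94.8]
[415.7 -91.7]
time: 4.58
ee_pos: [643.0, 147.4, 98.4]
orientation: [2.221, 2.221, 0.004]
force: [-0.3, -0.2, -2.9]
opening: 59.6
```

```bash
python3 -m handwheel '[{"x":-1,"y":2,"z":2,"rx":0,"ry":0,"rz":0,"fingers":1},{"x":-1,"y":2,"z":4,"rx":0,"ry":0,"rz":0,"fingers":1},{"x":-1,"y":2,"z":4,"rx":0,"ry":0,"rz":0,"fingers":1},{"x":-1,"y":2,"z":4,"rx":0,"ry":0,"rz":0,"fingers":-1},{"x":-1,"y":2,"z":4,"rx":0,"ry":0,"rz":0,"fingers":-1},{"x":-1,"y":2,"z":4,"rx":0,"ry":0,"rz":0,"fingers":-1}]'
python3 -c "
from h import *
plan(450.5,96.5,180);plan(450.5,96.5,74)"
```

```text
time: 5.32
ee_pos: [644.1, 146.2, 92.2]
orientation: [2.221, 2.222, 0.0]
force: [-0.2, -0.6, -0.1]
opening: 81.1
t 5.33 xyz [ -49.6 -193.6  -87.8] rot [ 0. -0.  0.]
t 5.33 xyz [ -49.7 -193.6   18.2] rot [ 0. -0.  0.]
```

```bash
python3 -m handwheel '[{"x":0,"y":0,"z":-50,"rx":0,"ry":0,"rz":0,"fingers":-1},{"x":0,"y":0,"z":-88,"rx":0,"ry":0,"rz":0,"fingers":-1},{"x":-15,"y":-50,"z":-88,"rx":0,"ry":0,"rz":0,"fingers":-1},{"x":-30,"y":-105,"z":-88,"rx":0,"ry":0,"rz":0,"fingers":-1},{"x":-50,"y":-160,"z":-88,"rx":0,"ry":0,"rz":0,"fingers":-1},{"x":-50,"y":-194,"z":-70,"rx":0,"ry":0,"rz":0,"fingers":-1},{"x":-50,"y":-194,"z":-70,"rx":0,"ry":0,"rz":0,"fingers":-1}]'
python3 - <<'E'
from h import *
plan(450.5,96.5,74)
im=grab_frame('side')[:,:,::-1]
cv2.imwrite('pics/s3.png',cv2.resize(im[90:290,220:480],None,fx=3,fy=3,interpolation=2))
E
```

```text
time: 6.2
ee_pos: [447.6, 96.0, 161.4]
orientation: [-2.219, -2.221, 0.002]
force: [0.4, -0.4, 0.8]
opening: 86.8
t 6.2 xyz [ 0.5  3.1 87.4] rot [-0.1 -0.   0. ]
```

View pics/s3.png

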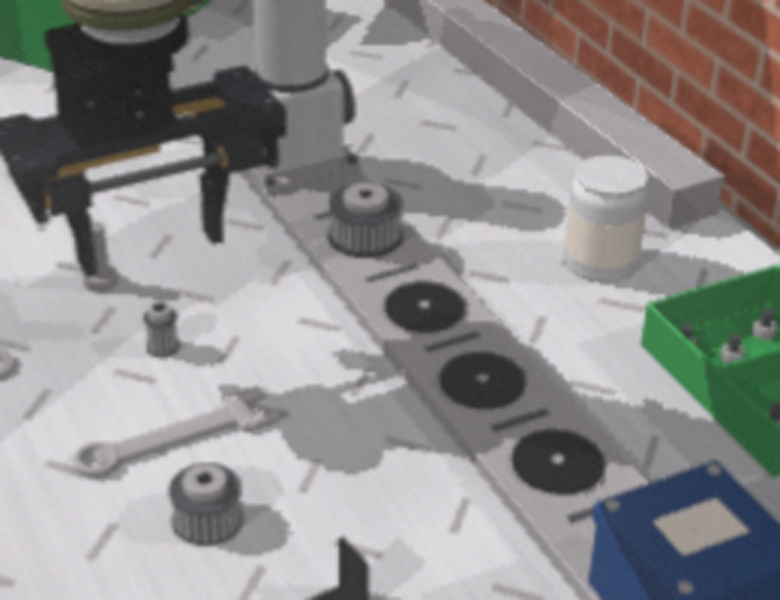

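The 60 is standing on pad 1 with its hub at (366,194). Now I'll grip the 26.

```bash
python3 -m handwheel '[{"x":0,"y":2,"z":35,"rx":0,"ry":0,"rz":0,"fingers":-1},{"x":0,"y":2,"z":75,"rx":0,"ry":0,"rz":0,"fingers":-1},{"x":0,"y":2,"z":87,"rx":0,"ry":0,"rz":0,"fingers":-1},{"x":0,"y":2,"z":87,"rx":0,"ry":0,"rz":0,"fingers":1},{"x":0,"y":2,"z":87,"rx":0,"ry":0,"rz":0,"fingers":1},{"x":0,"y":2,"z":87,"rx":0,"ry":0,"rz":0,"fingers":1},{"x":0,"y":2,"z":87,"rx":0,"ry":0,"rz":0,"fingers":1},{"x":0,"y":2,"z":87,"rx":0,"ry":0,"rz":0,"fingers":1}]'
python3 -c "
from h import *
plan(645.5,-153,130)"
```

```text
time: 7.25
ee_pos: [452.2, 96.2, 75.5]
orientation: [2.221, 2.221, 0.001]
force: [-0.9, -0.0, -0.5]
opening: 45.1
t 7.25 xyz [-249.2  193.3  -54.5] rot [ 0. -0.  0.]
```

Still closing; I'll hold a few more rows.

```bash
python3 -m handwheel '[{"x":0,"y":0,"z":0,"rx":0,"ry":0,"rz":0,"fingers":1},{"x":0,"y":0,"z":0,"rx":0,"ry":0,"rz":0,"fingers":1},{"x":0,"y":0,"z":0,"rx":0,"ry":0,"rz":0,"fingers":1},{"x":0,"y":0,"z":0,"rx":0,"ry":0,"rz":0,"fingers":1}]'
```

```text
time: 7.75
ee_pos: [452.1, 96.2, 75.2]
orientation: [-2.221, -2.221, 0.0]
force: [-1.6, 0.4, 0.8]
opening: 25.3
```

```bash
python3 -m handwheel '[{"x":0,"y":0,"z":-50,"rx":0,"ry":0,"rz":0,"fingers":1},{"x":0,"y":0,"z":-105,"rx":0,"ry":0,"rz":0,"fingers":1},{"x":-40,"y":30,"z":-115,"rx":0,"ry":0,"rz":0,"fingers":1},{"x":-85,"y":65,"z":-115,"rx":0,"ry":0,"rz":0,"fingers":1},{"x":-130,"y":100,"z":-115,"rx":0,"ry":0,"rz":0,"fingers":1},{"x":-175,"y":135,"z":-115,"rx":0,"ry":0,"rz":0,"fingers":1},{"x":-220,"y":170,"z":-115,"rx":0,"ry":0,"rz":0,"fingers":1},{"x":-249,"y":193,"z":-85,"rx":0,"ry":0,"rz":0,"fingers":1}]'
python3 -c "
from h import *
plan(645.5,-153,94)"
```

```text
time: 8.75
ee_pos: [647.3, -155.7, 161.6]
orientation: [2.22, 2.217, 0.003]
force: [0.1, 0.7, -0.8]
opening: 24.8
t 8.75 xyz [ 2.8 -2.1 67.5] rot [ 0.2  0.1 -0.1]
```

```bash
python3 -m handwheel '[{"x":0,"y":0,"z":35,"rx":0,"ry":0,"rz":0,"fingers":1},{"x":0,"y":0,"z":58,"rx":0,"ry":0,"rz":0,"fingers":1},{"x":0,"y":0,"z":64,"rx":0,"ry":0,"rz":0,"fingers":1},{"x":0,"y":0,"z":64,"rx":0,"ry":0,"rz":0,"fingers":1},{"x":0,"y":0,"z":64,"rx":0,"ry":0,"rz":0,"fingers":1}]'
```

```text
time: 9.38
ee_pos: [645.7, -152.9, 97.4]
orientation: [2.22, 2.221, 0.002]
force: [-0.0, 0.2, -1.2]
opening: 25.2
```

```bash
python3 -m handwheel '[{"x":0,"y":0,"z":2,"rx":0,"ry":0,"rz":0,"fingers":1},{"x":0,"y":0,"z":3,"rx":0,"ry":0,"rz":0,"fingers":1},{"x":0,"y":0,"z":3,"rx":0,"ry":0,"rz":0,"fingers":1},{"x":0,"y":0,"z":3,"rx":0,"ry":0,"rz":0,"fingers":0},{"x":0,"y":0,"z":3,"rx":0,"ry":0,"rz":0,"fingers":0},{"x":0,"y":0,"z":3,"rx":0,"ry":0,"rz":0,"fingers":0},{"x":0,"y":0,"z":-45,"rx":0,"ry":0,"rz":0,"fingers":0},{"x":0,"y":0,"z":-85,"rx":0,"ry":0,"rz":0,"fingers":0}]'
python3 - <<'E'
from h import *
plan(416,-90.5,74)
im=grab_frame('side')[:,:,::-1]
cv2.imwrite('pics/s4.png',cv2.resize(im[160:360,220:480],None,fx=3,fy=3,interpolation=2))
E
```

```text
time: 10.38
ee_pos: [645.0, -153.0, 182.4]
orientation: [2.222, 2.221, -0.0]
force: [0.9, 0.1, 0.7]
opening: 43.3
t 10.38 xyz [  62.5 -229.   108.5] rot [-0.  0. -0.]
```

View pics/s4.png

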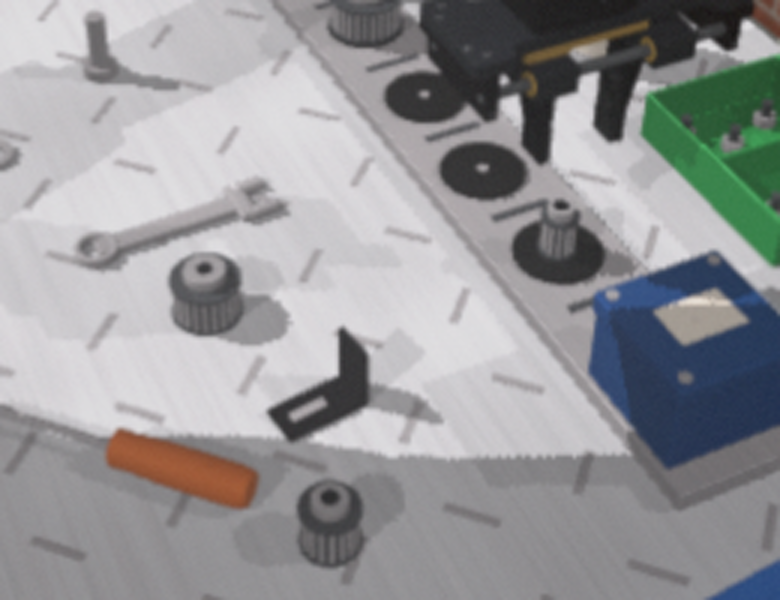

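The 26 is on the end pad, its base centred at about (558,250). Next, the 48.

```bash
python3 -m handwheel '[{"x":15,"y":-50,"z":0,"rx":0,"ry":0,"rz":0,"fingers":-1},{"x":30,"y":-100,"z":0,"rx":0,"ry":0,"rz":0,"fingers":-1},{"x":45,"y":-150,"z":0,"rx":0,"ry":0,"rz":0,"fingers":-1},{"x":62,"y":-200,"z":0,"rx":0,"ry":0,"rz":0,"fingers":-1},{"x":62,"y":-229,"z":20,"rx":0,"ry":0,"rz":0,"fingers":-1},{"x":62,"y":-229,"z":60,"rx":0,"ry":0,"rz":0,"fingers":-1},{"x":62,"y":-229,"z":95,"rx":0,"ry":0,"rz":0,"fingers":-1},{"x":62,"y":-229,"z":108,"rx":0,"ry":0,"rz":0,"fingers":-1}]' && python3 -m handwheel '[{"x":0,"y":0,"z":0,"rx":0,"ry":0,"rz":0,"fingers":1},{"x":0,"y":0,"z":0,"rx":0,"ry":0,"rz":0,"fingers":1},{"x":0,"y":0,"z":0,"rx":0,"ry":0,"rz":0,"fingers":1},{"x":0,"y":0,"z":0,"rx":0,"ry":0,"rz":0,"fingers":1},{"x":0,"y":0,"z":0,"rx":0,"ry":0,"rz":0,"fingers":1},{"x":0,"y":0,"z":0,"rx":0,"ry":0,"rz":0,"fingers":1}]'
python3 -c "
from h import *
plan(644,39.5,130)
print(onz('side',np.array((328,497))/3+[220,160],38)[:2])"
```

```text
time: 11.42
ee_pos: [415.1, -90.9, 71.8]
orientation: [-2.221, -2.22, 0.003]
force: [0.5, -0.9, 0.0]
opening: 87.2
time: 12.18
ee_pos: [416.3, -90.8, 73.5]
orientation: [2.221, 2.222, 0.001]
force: [-2.3, 0.4, 6.3]
opening: 47.6
t 12.18 xyz [130.3 227.8 -56.4] rot [ 0. -0.  0.]
[ 412.58923939 -292.4907449 ]
```

```bash
python3 -m handwheel '[{"x":0,"y":0,"z":-50,"rx":0,"ry":0,"rz":0,"fingers":1},{"x":0,"y":0,"z":-105,"rx":0,"ry":0,"rz":0,"fingers":1},{"x":30,"y":45,"z":-110,"rx":0,"ry":0,"rz":0,"fingers":1},{"x":60,"y":95,"z":-110,"rx":0,"ry":0,"rz":0,"fingers":1},{"x":90,"y":145,"z":-110,"rx":0,"ry":0,"rz":0,"fingers":1},{"x":115,"y":190,"z":-110,"rx":0,"ry":0,"rz":0,"fingers":1},{"x":130,"y":228,"z":-100,"rx":0,"ry":0,"rz":0,"fingers":1},{"x":130,"y":228,"z":-70,"rx":0,"ry":0,"rz":0,"fingers":1}]' && python3 -m handwheel '[{"x":0,"y":0,"z":25,"rx":0,"ry":0,"rz":0,"fingers":1},{"x":0,"y":0,"z":43,"rx":0,"ry":0,"rz":0,"fingers":1},{"x":0,"y":0,"z":47,"rx":0,"ry":0,"rz":0,"fingers":1},{"x":0,"y":0,"z":47,"rx":0,"ry":0,"rz":0,"fingers":1},{"x":0,"y":0,"z":47,"rx":0,"ry":0,"rz":0,"fingers":1}]'
```

```text
time: 13.18
ee_pos: [646.6, 41.2, 142.8]
orientation: [2.217, 2.223, 0.003]
force: [-0.3, 0.1, -1.8]
opening: 47.6
time: 13.8
ee_pos: [644.6, 39.2, 97.3]
orientation: [2.221, 2.221, 0.002]
force: [0.1, 0.6, -1.0]
opening: 47.5
```

```bash
python3 -m handwheel '[{"x":0,"y":0,"z":2,"rx":0,"ry":0,"rz":0,"fingers":1},{"x":0,"y":0,"z":4,"rx":0,"ry":0,"rz":0,"fingers":1},{"x":0,"y":0,"z":4,"rx":0,"ry":0,"rz":0,"fingers":1},{"x":0,"y":0,"z":4,"rx":0,"ry":0,"rz":0,"fingers":-1},{"x":0,"y":0,"z":4,"rx":0,"ry":0,"rz":0,"fingers":-1},{"x":0,"y":0,"z":4,"rx":0,"ry":0,"rz":0,"fingers":-1},{"x":0,"y":0,"z":-45,"rx":0,"ry":0,"rz":0,"fingers":-1},{"x":0,"y":0,"z":-85,"rx":0,"ry":0,"rz":0,"fingers":-1}]'
python3 - <<'E'
from h import *
plan(413,-291,74)
E
```

```text
time: 14.8
ee_pos: [644.1, 39.0, 182.6]
orientation: [2.221, 2.221, -0.0]
force: [0.9, 0.4, 0.8]
opening: 85.0
t 14.8 xyz [-330.  -231.1  108.6] rot [ 0.  0. -0.]
```

```bash
python3 -m handwheel '[{"x":-50,"y":-35,"z":-10,"rx":0,"ry":0,"rz":0,"fingers":-1},{"x":-98,"y":-70,"z":-10,"rx":0,"ry":0,"rz":0,"fingers":-1},{"x":-146,"y":-103,"z":-10,"rx":0,"ry":0,"rz":0,"fingers":-1},{"x":-194,"y":-137,"z":-10,"rx":0,"ry":0,"rz":0,"fingers":-1},{"x":-242,"y":-170,"z":-10,"rx":0,"ry":0,"rz":0,"fingers":-1},{"x":-290,"y":-204,"z":0,"rx":0,"ry":0,"rz":0,"fingers":-1},{"x":-330,"y":-231,"z":20,"rx":0,"ry":0,"rz":0,"fingers":-1},{"x":-330,"y":-231,"z":30,"rx":0,"ry":0,"rz":0,"fingers":-1}]'
python3 - <<'E'
from h import *
plan(413,-291,74)
im=grab_frame('side')[:,:,::-1];t=grab_frame('top')[:,:,::-1]
a=cv2.resize(im[130:370,240:440],None,fx=2,fy=2,interpolation=2);b=cv2.resize(t[130:310,230:430],None,fx=2,fy=2,interpolation=2)
C=np.zeros((480,800,3),np.uint8);C[:,:400]=a;C[:360,400:]=b;cv2.imwrite('pics/s5.png',C)
E
```

```text
time: 15.8
ee_pos: [410.3, -293.9, 150.7]
orientation: [-2.229, -2.214, 0.001]
force: [0.6, 0.7, -0.2]
opening: 87.1
t 15.8 xyz [ 2.9  2.7 76.7] rot [-0.   0.  -0.4]
```

View pics/s5.png

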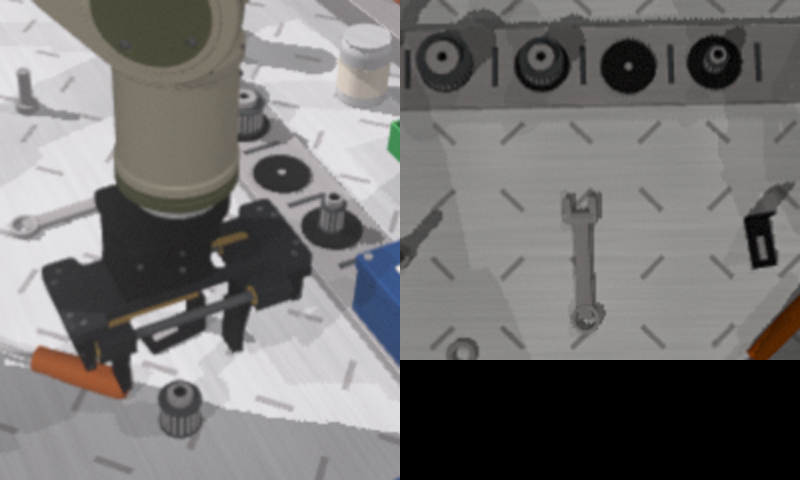

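Three pulleys sit on their pads in order. I'll check the screwdriver handle's end (303,324) against the left finger.

```bash
python3 - <<'E'
from h import *
for c in ((303,324),(305,320)): print(onz('side',c,12)[:2].round())
for c in((655,350),(640,345),(650,365)):print(onz('top',np.array(c)/2.2+[140,120],20)[:2].round())
E
```

```text
[ 381. -252.]
[ 387. -245.]
[ 385. -254.]
[ 390. -239.]
[ 370. -248.]
```

About 25 mm of clearance, so it's safe to go down.

```bash
python3 -m handwheel '[{"x":0,"y":0,"z":35,"rx":0,"ry":0,"rz":0,"fingers":-1},{"x":0,"y":0,"z":65,"rx":0,"ry":0,"rz":0,"fingers":-1},{"x":0,"y":0,"z":78,"rx":0,"ry":0,"rz":0,"fingers":-1},{"x":0,"y":0,"z":78,"rx":0,"ry":0,"rz":0,"fingers":-1},{"x":0,"y":0,"z":78,"rx":0,"ry":0,"rz":0,"fingers":1},{"x":0,"y":0,"z":78,"rx":0,"ry":0,"rz":0,"fingers":1},{"x":0,"y":0,"z":78,"rx":0,"ry":0,"rz":0,"fingers":1},{"x":0,"y":0,"z":78,"rx":0,"ry":0,"rz":0,"fingers":1}]' && python3 -m handwheel '[{"x":0,"y":0,"z":0,"rx":0,"ry":0,"rz":0,"fingers":1},{"x":0,"y":0,"z":0,"rx":0,"ry":0,"rz":0,"fingers":1},{"x":0,"y":0,"z":0,"rx":0,"ry":0,"rz":0,"fingers":1},{"x":0,"y":0,"z":0,"rx":0,"ry":0,"rz":0,"fingers":1}]'
python3 -c "
from h import *
plan(642,-57,130)"
```

```text
time: 16.9
ee_pos: [413.2, -290.8, 73.4]
orientation: [2.221, 2.221, 0.001]
force: [0.2, -0.1, 0.7]
opening: 55.1
time: 17.4
ee_pos: [413.1, -290.9, 73.2]
orientation: [-2.221, -2.221, -0.0]
force: [0.5, 0.5, 1.0]
opening: 36.5
t 17.4 xyz [233.8 228.9 -56.7] rot [ 0. -0.  0.]
```

```bash
python3 -m handwheel '[{"x":0,"y":0,"z":-50,"rx":0,"ry":0,"rz":0,"fingers":1},{"x":0,"y":0,"z":-105,"rx":0,"ry":0,"rz":0,"fingers":1},{"x":40,"y":39,"z":-115,"rx":0,"ry":0,"rz":0,"fingers":1},{"x":80,"y":78,"z":-115,"rx":0,"ry":0,"rz":0,"fingers":1},{"x":120,"y":117,"z":-115,"rx":0,"ry":0,"rz":0,"fingers":1},{"x":160,"y":156,"z":-115,"rx":0,"ry":0,"rz":0,"fingers":1},{"x":200,"y":195,"z":-115,"rx":0,"ry":0,"rz":0,"fingers":1},{"x":234,"y":229,"z":-100,"rx":0,"ry":0,"rz":0,"fingers":1}]' && python3 -m handwheel '[{"x":0,"y":0,"z":0,"rx":0,"ry":0,"rz":0,"fingers":1},{"x":0,"y":0,"z":30,"rx":0,"ry":0,"rz":0,"fingers":1},{"x":0,"y":0,"z":65,"rx":0,"ry":0,"rz":0,"fingers":1},{"x":0,"y":0,"z":76,"rx":0,"ry":0,"rz":0,"fingers":1},{"x":0,"y":0,"z":76,"rx":0,"ry":0,"rz":0,"fingers":1},{"x":0,"y":0,"z":76,"rx":0,"ry":0,"rz":0,"fingers":1}]'
```

```text
time: 18.4
ee_pos: [643.9, -54.8, 173.7]
orientation: [2.219, 2.222, 0.003]
force: [0.2, 0.4, -0.4]
opening: 36.4
time: 19.15
ee_pos: [642.8, -57.2, 98.8]
orientation: [2.221, 2.22, 0.002]
force: [0.0, -0.5, -0.3]
opening: 36.5
```

```bash
python3 -m handwheel '[{"x":0,"y":0,"z":3,"rx":0,"ry":0,"rz":0,"fingers":1},{"x":0,"y":0,"z":5,"rx":0,"ry":0,"rz":0,"fingers":1},{"x":0,"y":0,"z":5,"rx":0,"ry":0,"rz":0,"fingers":1},{"x":0,"y":0,"z":5,"rx":0,"ry":0,"rz":0,"fingers":-0.2},{"x":0,"y":0,"z":5,"rx":0,"ry":0,"rz":0,"fingers":-0.2},{"x":0,"y":0,"z":5,"rx":0,"ry":0,"rz":0,"fingers":-0.2},{"x":0,"y":0,"z":-45,"rx":0,"ry":0,"rz":0,"fingers":-0.2},{"x":0,"y":0,"z":-105,"rx":0,"ry":0,"rz":0,"fingers":-0.2}]' && python3 -m handwheel '[{"x":0,"y":-50,"z":-50,"rx":0,"ry":0,"rz":0,"fingers":-0.2},{"x":0,"y":-100,"z":-60,"rx":0,"ry":0,"rz":0,"fingers":-0.2},{"x":0,"y":-150,"z":-60,"rx":0,"ry":0,"rz":0,"fingers":-0.2},{"x":0,"y":-190,"z":-60,"rx":0,"ry":0,"rz":0,"fingers":-0.2},{"x":0,"y":-190,"z":-60,"rx":0,"ry":0,"rz":0,"fingers":-0.2},{"x":0,"y":-190,"z":-60,"rx":0,"ry":0,"rz":0,"fingers":-0.2}]'
python3 - <<'E'
from h import *
im=grab_frame('side')[:,:,::-1];t=grab_frame('top')[:,:,::-1]
a=cv2.resize(im[130:290,310:440],None,fx=3,fy=3,interpolation=2);b=cv2.resize(t[130:190,230:410],None,fx=2.2,fy=2.2,interpolation=2)
C=np.zeros((480,390+396,3),np.uint8);C[:,:390]=a;C[:132,390:]=b;cv2.imwrite('pics/s6.png',C)
for q in('pulley_26_center','pulley_37_center','pulley_48_center','pulley_60_center'):
    print(q,[(c,round(r['confidence'],2),onz(c,r['xy'],38)[:2].round()) for c in('top','side') for r in pinpoint(q,c)])
E
```

```text
time: 20.15
ee_pos: [641.4, -56.7, 202.6]
orientation: [-2.22, -2.22, 0.003]
force: [2.5, 0.2, -0.1]
opening: 52.2
time: 20.9
ee_pos: [452.6, -56.7, 262.6]
orientation: [2.221, 2.221, 0.002]
force: [0.5, 0.5, -0.5]
opening: 52.3
pulley_26_center [('side', 0.6, array([ 647., -151.]))]
pulley_37_center [('top', 0.51, array([640., -55.])), ('side', 0.82, array([640., -51.]))]
pulley_48_center [('top', 0.25, array([644., 149.])), ('side', 0.59, array([645.,  61.]))]
pulley_60_center [('top', 0.74, array([650., 140.])), ('side', 0.95, array([641., 146.]))]
```

View pics/s6.png

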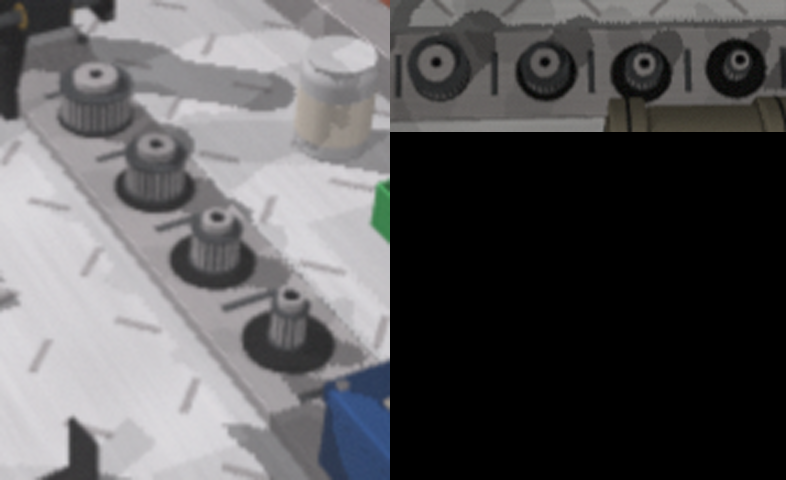

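All four stand upright in order. I'll make one numeric check of the hub bores at z=57 and hand in.

```bash
python3 - <<'E'
from h import *
P=[(645,145.3),(644.2,39.2),(641.6,-57),(645.7,-153)]
for s,t,p in zip([(96,73),(156,143),(216,215),(291,295)],[(435,62),(545,62),(645,64),(739,60)],P):
    a=onz('side',np.array(s)/3+[310,130],57)[:2];b=onz('top',np.array([t[0]-390,t[1]])/2.2+[230,130],57)[:2]
    print(a.round(1),b.round(1),'err',((a+b)/2-p).round(1))
if True: print(close_job())
E
```

```text
[646.1 144.4] [644.9 147.9] err [0.5 0.9]
[644.9  38.2] [644.   40.3] err [0.3 0. ]
[642.7 -57.5] [641.4 -57.2] err [ 0.5 -0.3]
[ 645.5 -153.2] [ 645.  -149.3] err [-0.4  1.7]
the job is handed in; nothing more can be done
None
```

I put the four pulleys on the pads in order, 60, 48, 37 and 26 mm counting away from the gear motor, and handed the job in at about 21 s of robot time. The hand-in gave no verdict.

- **Position:** hub positions averaged from both cameras put every pulley within about 2 mm of its pad centre, against the 13 mm allowed. The two cameras differed by up to 4 mm.
- **Standing and released:** the last picture shows all four upright with hubs up. The gripper was empty (52 mm open) and retracted clear of them. The judged upright angle, resting height, speed and finger contact force were not measured.
- **Disagreements:** in the last network check, `pinpoint` misplaced the 48 mm pulley: a low-confidence hit on the 60 mm one in the top view, and about 20 mm off in the side view. It also missed the 26 mm pulley in the top view. I relied on the hub positions read by eye from the pictures instead.
- **Refused move:** the first move command was refused for missing keys, so nothing moved.

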